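# Change the block in a weighted gluing jig

### The job

Change the block in the gluing jig: stand both steel weights in the tray, then lay the hold-down bar in there with them, and move the cured dark block from the jig to the drying rack, flat and centred across its two battens. Then lay the freshly glued light block where the cured one lay, centred along the white bed between the posts, put the bar back over both posts so that it lies flat on the block, and slip one weight back onto each post, down on the bar. Let go of everything at the end.

Things in the scene. Friction and masses are not known exactly. Their poses are not given: they have to be found in the camera images.
- weight_a_neck (a point): One of two equal turned steel weights (0.5 kg), rings: dark lower body 52 mm in diameter and 26 mm tall, bright neck 36 mm in diameter and 20 mm tall on it, 46 mm in all, with an 18 mm hole right through. This point is on its axis at mid-neck, 36 mm above its underside; z up its axis. It starts round one post of the jig, on the bar. Grasp it across the neck.
- weight_b_neck (a point): The other weight, the same in every way (the two may be exchanged), starting on the other post.
- bar_grip (a point): Hold-down bar (0.25 kg): flat aluminium bar 184 mm long (its y) and 34 mm wide (x), 14 mm thick, with an 18 mm hole 76 mm to either side of its middle, and on top at the middle a wooden grip block 60 mm (y) by 24 mm (x), 24 mm high. This point is in the middle of the grip block, 26 mm above the bar's underside. It starts flat on the cured block with a post of the jig through each hole, under the weights. Grasp the grip block across its 24 mm.
- cured_mid (a point): Cured block: dark acacia, 48 mm wide (x), 160 mm long (y), 26 mm thick; point at its centre. It starts in the jig on the white bed, under the bar, its length along the jig's x. Grasp it across its width.
- fresh_mid (a point): Freshly glued block: light wood with white glue on the fingers of one end, 60 mm wide (x), 133 mm long (y), 26 mm thick; point at its centre. It starts flat on the bench by itself. Grasp it across its width.
- glue_jig: Fixed. Plywood base 116 (its x) x 188 (y) x 14 mm. White bed along x, 172 x 44 mm, top 26 mm above the bench. Steel posts at y = +76 and -76 mm, x = 0: 12 mm dia., tapered tips 84 mm above the bench; up to 50.5 mm shouldered to 22 mm dia. (bar under one weight rocks up to 2 degrees). Origin on the bench under the middle. With a block in: underside of bar 52 mm, of weights 66 mm above the bench.
- parts_tray: Parts tray, fixed: shallow sheet-steel tray 206 mm (its x) by 104 mm (y), lined with black rubber whose top is 14 mm above the bench, on four small feet; rim 2 mm thick, its top 21 mm above the bench. Origin on the bench under the middle. It starts empty. The bar fits in lengthwise beside both weights.
- drying_rack: Drying rack, fixed: plywood board 150 mm (its x) by 98 mm (y), 14 mm thick, with two wooden battens along y at x = +48 and -48 mm, 18 mm wide, tops 26 mm above the bench. Origin on the bench under the middle. It starts empty. The block lies on both battens with its length along the rack's x.
Mind the look-alikes: they are no part of the job. Leave any blue look-alike of the part that bears weight_b_neck alone.

How it is judged:
By the outcome, as a careful person would: the job done as asked, in the order asked, and still so for the second after the job is handed in, with the robot touching nothing.
It also fails if it takes over 136 s, if anything falls off the work surface, if the arm or the gripper's body presses on something with over 40 N, if the wrist force passes 120 N, or if a joint passes its speed limit or range.

### The arm

A 6-joint arm with a two-finger parallel gripper is mounted at the origin on a cart in front of the work surface, level with it; the furniture and walls round the work are solid. World frame = base frame: x ahead of the robot, y to its left, z up, the work surface at z = 0. Lengths are in m, angles in rad, forces in N, time in s.
With the tool pointing down it reaches from about 0.35 to 0.975 m from the base axis. Payload 4.9 kg.
Tool frame: the origin (TCP) lies at the very end of the fingers, on their centre line; the grasp point (between the pads) lies 19 mm behind it; z points along the fingers, x is the direction in which the jaws open and shut, and the axes are right-handed (so a half turn about z gives the same grasp; the last joint's range is limited). The gripper opens to 85 mm and grips with 20 to 120 N. Pads are 22 mm wide; open, the fingers measure 114 mm over their backs; the gripper's body (76 mm by 85 mm) begins 54 mm behind the grasp point. The pads swing forward as they close: fully open they stand 13 mm farther back than shut.
Start: joints at [1.063, 0.053, 1.613, -0, 1.476, -0.119], TCP at [0.237, 0.578, 0.231] pointing down, gripper open.
Joint ranges: [-3.01, 3.01], [-1.01, 2.22], [0.06, 2.58], [-1.02, 4.17], [0.09, 2.62], [-3.14, 3.14]. Speed limits (rad/s): [2.57, 2.57, 3.14, 3.14, 3.14, 3.14].

### API

Orientations are given as a unit quaternion [w, x, y, z].
In Python, from plant import manip, imaging gives the robot as it stands.
- The arm moves only by the shell command python3 -m pendant 'ROWS'. ROWS is JSON, a list that holds one entry, the list of rows, each a list of 7 numbers: the turn, a rotation vector about the world's x, y, z in units of pi rad (1.0 is pi rad), then the shift along the world's x, y, z in units of 250 mm (1.0 is 250 mm), then the opening, from 0 (shut) to 1 (fully open). In form: [[[ax, ay, az, tx, ty, tz, claw], ...]]. A call has 1 to 20 rows; each row shifts and turns the commanded pose from where the row before left it; what a row does not reach is not made up. A row lasts 1/8 s, in which the tool goes at most 62.5 mm and 10.7 degrees, less where a joint would pass 70% of its speed; a pose out of reach is approached as far as the arm can. A call with a number of a shift or a turn outside -1 to 1 is refused whole. A call with a gripper value outside its range is refused whole. The fingers move at their own pace and stop on an object; the grip force is fixed at half the most. Time passes only in rows, so rows that do not move let the fingers close. It gives the time, the measured TCP pose, the force and the opening at its end, in the units of the state.
- manip.state(): the state, without advancing time (a new reading comes with each control period).
- imaging.grab_frame(name): name is "scene" or "top" or "wrist"; returns a dict with "frame" (400x640x3 uint8, blue, green, red), "mtx" (3x3 intrinsics, pixels), "world_to_cam" (4x4, takes a point from world to camera coordinates). Camera axes: x right, y down, z forward; pixel columns grow to the right and rows downward; lengths in m; the calibration is good to about 2 mm. A picture is of the moment at which its call begins. There is no depth.
- manip.job_done(): hands the job in, once; it reports no verdict.
The state is a dict: "time": time; "joint_pos": joint angles; "joint_vel": joint speeds; "joint_efforts": joint torques, N m; "tool_pos": TCP position; "tool_rot": TCP orientation; "contact_force": force on the tool from outside, world axes, zero at the start; "ft_torque": the same for the moment, N m; "gripper_width": opening from 0.0 (shut) to 1.0 (fully open).
Only numpy, scipy, OpenCV 4.12 (cv2) and the standard library are available. Lean on these libraries where they do the work, as an engineer would, in place of code of your own. Each camera call takes 0.05 s, during which the arm holds its last target. There are 200 camera calls.

## Working session

There is one attempt and no reset: what is moved stays moved. The work goes in short steps, Python scripts to look and compute and a shell command to move; the robot and the scene stay as the last step left them, time stands still between calls to the robot, and variables do not carry over. Pictures are saved under pics/ and viewed, about 12 in all and at most 16, crops included, and the job is handed in when it is done.

```bash
mkdir -p pics; ls; python3 - <<'E'
from plant import manip, imaging
import cv2
for n in ("scene","top"):
    f=imaging.grab_frame(n); cv2.imwrite(f"pics/{n}0.png",f["frame"]); print(n,f["mtx"].tolist(),f["world_to_cam"].round(4).tolist())
s=manip.state(); print(s)
E
```

```text
pics
scene [[444.88393008348345, 0.0, 325.6648304901517], [0.0, 444.88393008348345, 185.89262467651739], [0.0, 0.0, 1.0]] [[0.7467, -0.6647, -0.0229, -0.4309], [-0.4234, -0.4484, -0.7872, 0.3749], [0.513, 0.5975, -0.6163, 0.884], [0.0, 0.0, 0.0, 1.0]]
top [[416.8361513571771, 0.0, 324.51015332971855], [0.0, 416.8361513571771, 195.91376586891192], [0.0, 0.0, 1.0]] [[0.0262, -0.9987, 0.0444, 0.0272], [-0.9965, -0.0296, -0.0778, 0.623], [0.079, -0.0422, -0.996, 0.9649], [0.0, 0.0, 0.0, 1.0]]
{'time': 0.1, 'joint_pos': array([ 1.06298699e+00,  5.32929346e-02,  1.61419452e+00,  2.01038774e-06,
        1.47605529e+00, -1.19010682e-01]), 'joint_vel': array([-4.09892185e-04, -4.71517764e-04, -3.59359416e-03, -2.74468300e-04,
       -2.93365170e-05,  6.27509373e-04]), 'joint_efforts': array([ 1.27878036e-03, -3.94899881e+01, -3.71365857e+01,  2.34805259e-05,
        3.93164344e-03,  4.42233727e-06]), 'tool_pos': array([0.23663701, 0.57782743, 0.23016209]), 'tool_rot': array([ 4.42422503e-04,  8.30384209e-01,  5.57190376e-01, -8.68897844e-04]), 'contact_force': array([ 0.02892574, -0.68999869,  0.09770504]), 'ft_torque': array([-0.08839934,  0.02606304,  0.06291106]), 'gripper_width': 0.9993906589851056}
```

View pics/top0.png

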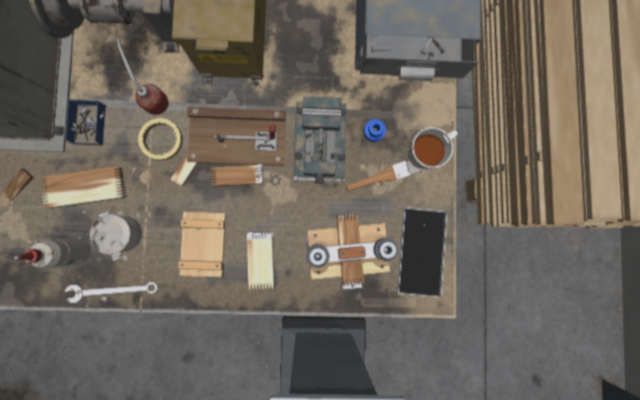

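View pics/scene0.png

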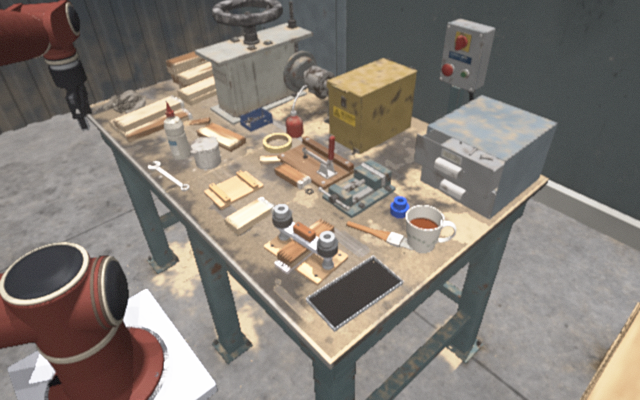

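The top view shows the jig at (350,250), with weights at (317,256) and (385,249). The dark block under the bar is the cured one. The light block with glue at (260,261) measures about 59x130 mm, so it fits the fresh block. The rack is at (202,244) and the tray at (422,252).

Look-alikes are the blue ring at (375,129), the two-tone block at (82,186), which is too big, and the dark block at (236,175). I'll confirm with one enlarged crop.

```bash
cat > h.py <<'E'
import numpy as np, cv2
from plant import manip, imaging
from scipy.spatial.transform import Rotation as R
def grab(n,save=None):
    f=imaging.grab_frame(n)
    if save: cv2.imwrite(f"pics/{save}.png",f["frame"])
    return f
def p2w(f,u,v,z):
    W=f["world_to_cam"]; Rm=W[:3,:3]; c=-Rm.T@W[:3,3]
    d=Rm.T@np.linalg.inv(f["mtx"])@np.array([u,v,1.]); return c+d*(z-c[2])/d[2]
def w2p(f,P):
    W=f["world_to_cam"]; q=f["mtx"]@(W[:3,:3]@np.asarray(P,float)+W[:3,3]); return q[:2]/q[2]
def crop(f,x0,y0,x1,y1,s,name):
    im=cv2.resize(f["frame"][y0:y1,x0:x1],None,fx=s,fy=s,interpolation=cv2.INTER_CUBIC); cv2.imwrite(f"pics/{name}.png",im)
def st():
    s=manip.state(); q=s["tool_rot"]; r=R.from_quat([q[1],q[2],q[3],q[0]]).as_matrix()
    print("t",round(s["time"],2),"tcp",s["tool_pos"].round(4),"z",r[:,2].round(3),"xaxis deg",np.degrees(np.arctan2(r[1,0],r[0,0])).round(2),"F",s["contact_force"].round(1),"w",round(float(s["gripper_width"]),3),"j",s["joint_pos"].round(2))
E
python3 - <<'E'
from h import *
f=grab("top"); crop(f,170,110,460,305,2.75,"c1")
for n,u,v,z in [("wa",317,256,.1),("wb",385,249,.1),("grip",351,252,.09),("fresh",260,261,.026),("rack",202,244,.02),("tray",422,252,.017)]: print(n,p2w(f,u,v,z).round(3))
w=grab("wrist","w0"); print(w["world_to_cam"].round(3).tolist(), w["mtx"].round(1).tolist()); st()
E
```

```text
wa [0.485 0.061 0.1  ]
wb [ 0.504 -0.087  0.1  ]
grip [ 0.495 -0.014  0.09 ]
fresh [0.466 0.191 0.026]
rack [0.502 0.327 0.02 ]
tray [ 0.495 -0.192  0.017]
[[0.379, 0.925, -0.002, -0.625], [0.894, -0.366, 0.257, -0.035], [0.237, -0.099, -0.966, 0.378], [0.0, 0.0, 0.0, 1.0]] [[289.1, 0.0, 316.2], [0.0, 289.1, 201.5], [0.0, 0.0, 1.0]]
t 0.2 tcp [0.2367 0.578  0.2305] z [-0.001 -0.001 -1.   ] xaxis deg 67.73 F [-0.7  0.1  0.6] w 0.994 j [ 1.06  0.05  1.61  0.    1.48 -0.12]
```

View pics/c1.png

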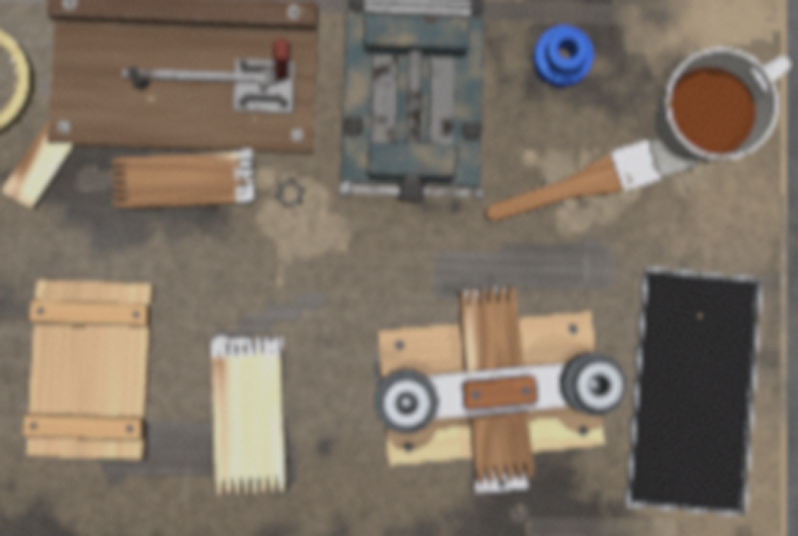

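Confirmed: the fresh block is at crop (249,415), light with glue on one end and alone on the bench. The cured block is the dark one under the bar. The blue ring at (565,55) is the decoy weight, and the dark block at (183,180) is also a decoy. Next I'll compute the poses.

```bash
python3 - <<'E'
from h import *
f=grab("top")
def P(x,y,z): return p2w(f,(x+.5)/2.75-.5+170,(y+.5)/2.75-.5+110,z)
a=P(406,402,.112);b=P(598,383,.112);print("A",a.round(4),"B",b.round(4),"mid",((a+b)/2).round(4),"len",np.linalg.norm(a-b).round(4),"ang jig y",np.degrees(np.arctan2(*(a-b)[1::-1])).round(1))
print("grip",P(500,392,.09).round(4))
def quad(n,c,z):
    p=np.array([P(x,y,z) for x,y in c]); d=p[0]+p[1]-p[2]-p[3]; e=p[0]+p[3]-p[1]-p[2]
    print(n,p.mean(0).round(4),"vert ang",np.degrees(np.arctan2(d[1],d[0])).round(1),"horiz ang",np.degrees(np.arctan2(e[1],e[0])).round(1),"L",(np.linalg.norm(d)/2).round(3),(np.linalg.norm(e)/2).round(3))
quad("tray",[(650,268),(760,281),(745,513),(628,505)],.021)
quad("rack",[(37,280),(151,284),(144,459),(25,455)],.014)
quad("fresh",[(212,338),(283,340),(286,491),(216,492)],.026)
quad("cured",[(460,290),(516,289),(528,490),(474,491)],.052)
E
```

```text
A [0.4863 0.0604 0.112 ] B [ 0.5046 -0.0895  0.112 ] mid [ 0.4954 -0.0146  0.112 ] len 0.1509 ang jig y 96.9
grip [ 0.4946 -0.0151  0.09  ]
tray [ 0.4959 -0.1927  0.021 ] vert ang -4.1 horiz ang 86.1 L 0.202 0.1
rack [0.5016 0.3281 0.014 ] vert ang -0.3 horiz ang 89.4 L 0.148 0.098
fresh [0.4669 0.1899 0.026 ] vert ang 3.5 horiz ang 90.9 L 0.128 0.059
cured [ 0.4946 -0.0146  0.052 ] vert ang 5.0 horiz ang 92.4 L 0.166 0.046
```

```bash
python3 -m pendant '[[[0,0,-0.0483,0.083,-0.1725,-0.01,1],[0,0,-0.0483,0.083,-0.1725,-0.01,1],[0,0,-0.0483,0.083,-0.1725,-0.01,1],[0,0,-0.0483,0.083,-0.1725,-0.01,1],[0,0,-0.0483,0.083,-0.1725,-0.01,1],[0,0,-0.0483,0.083,-0.1725,-0.01,1],[0,0,-0.0483,0.083,-0.1725,-0.01,1],[0,0,0,0.083,-0.1725,-0.01,1],[0,0,0,0.083,-0.1725,-0.01,1],[0,0,0,0.083,-0.1725,-0.01,1],[0,0,0,0.083,-0.1725,-0.01,1],[0,0,0,0.083,-0.1725,-0.01,1],[0,0,0,0,0,0,1]]]'; python3 - <<'E'
from h import *
st(); f=grab("wrist","w1")
for p in [(.4863,.0604,.112),(.5046,-.0895,.112),(.4946,-.0146,.09)]: print(w2p(f,p).round(0))
cv2.imwrite("pics/w1.png",cv2.resize(f["frame"],None,fx=1.25,fy=1.25))
E
```

```text
time: 1.88
tool_pos: [0.4865, 0.0585, 0.201]
tool_rot: [0.0, 0.998, 0.058, -0.0]
contact_force: [-0.2, 0.6, -0.4]
gripper_width: 1.0
t 1.88 tcp [0.4865 0.0585 0.201 ] z [-0.001 -0.    -1.   ] xaxis deg 6.6 F [-0.2  0.6 -0.4] w 1.0 j [-0.03 -0.26  1.95 -0.    1.45 -0.15]
[315. 203.]
[316. 354.]
[315. 272.]
```

View pics/w1.png

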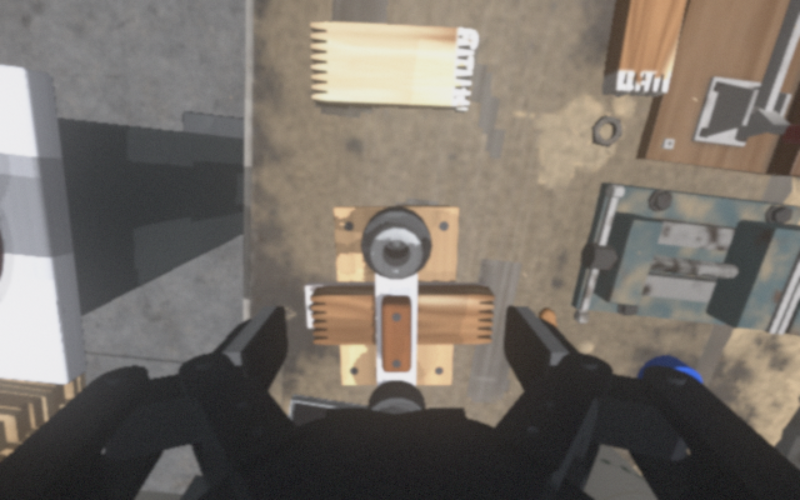

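```bash
python3 - <<'E'
from h import *
f={"frame":cv2.imread("pics/w1.png")}
cv2.imwrite("pics/w1c.png",cv2.resize(f["frame"][150:420,290:510],None,fx=2.2,fy=2.2,interpolation=cv2.INTER_CUBIC))
E
```

```text
(no output)
```

View pics/w1c.png

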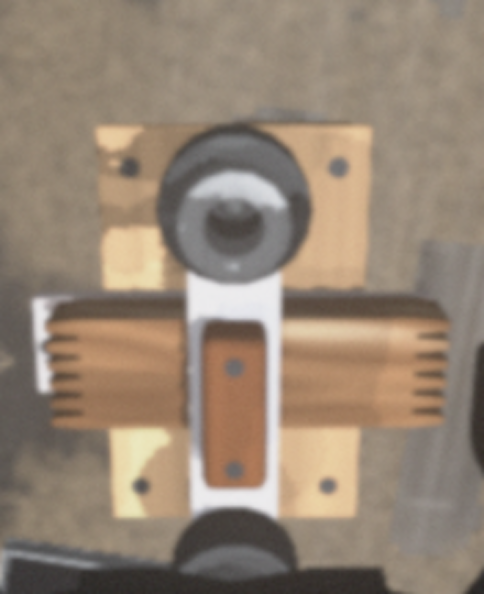

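```bash
python3 - <<'E'
from h import *
f=grab("wrist"); q=lambda x,y,z:p2w(f,(x/2.2+290)/1.25,(y/2.2+150)/1.25,z)
print("A",q(235,226,.112).round(4),"grip",q(235,405,.09).round(4))
c=[q(45,372,.052),q(448,372,.052)];print("cured",c)
b=[q(237,510,.112)]
for k in [(96,126),(372,126),(357,518),(114,518)]: print("base",q(*k,.014).round(4))
E
```

```text
A [0.488  0.0626 0.112 ] grip [ 0.4965 -0.008   0.09  ]
cured [array([ 0.42184256, -0.02229898,  0.052     ]), array([ 0.58166716, -0.0033951 ,  0.052     ])]
base [0.429  0.0724 0.014 ]
base [0.5428 0.0858 0.014 ]
base [ 0.566  -0.0996  0.014 ]
base [ 0.4512 -0.1132  0.014 ]
```

```bash
python3 -m pendant '[[[0,0,0,0.005,0.0132,-0.1,1],[0,0,0,0,0,-0.1,1],[0,0,0,0,0,-0.1,1],[0,0,0,0,0,-0.08,1],[0,0,0,0,0,-0.048,1],[0,0,0,0,0,0,1],[0,0,0,0,0,0,0],[0,0,0,0,0,0,0],[0,0,0,0,0,0,0],[0,0,0,0,0,0,0],[0,0,0,0,0,0,0],[0,0,0,0,0,0,0]]]'; python3 -c "
from h import *
st()"
```

```text
time: 3.48
tool_pos: [0.4877, 0.0641, 0.0953]
tool_rot: [-0.0, 0.998, 0.06, 0.001]
contact_force: [-3.3, 0.7, 6.0]
gripper_width: 0.388
t 3.48 tcp [0.4877 0.0641 0.0953] z [ 0.001  0.    -1.   ] xaxis deg 6.85 F [-3.3  0.7  6. ] w 0.388 j [-0.02 -0.15  2.04  0.    1.25 -0.14]
```

```bash
python3 -m pendant '[[[0,0,0,0,0,0.03,0],[0,0,0,0,0,0.09,0],[0,0,0,0,0,0.09,0],[0,0,0,0,0,0.09,0],[0,0,0,0,0,0,0]]]'; python3 -c "
from h import *
st(); f=grab('scene'); crop(f,220,170,420,320,3.5,'s1')"
```

```text
time: 4.1
tool_pos: [0.4879, 0.0641, 0.1704]
tool_rot: [0.0, 0.998, 0.06, 0.001]
contact_force: [0.2, -0.5, -3.6]
gripper_width: 0.388
t 4.1 tcp [0.4879 0.0641 0.1704] z [ 0.003 -0.    -1.   ] xaxis deg 6.87 F [ 0.2 -0.5 -3.6] w 0.388 j [-0.02 -0.23  1.98  0.    1.39 -0.14]
```

View pics/s1.png

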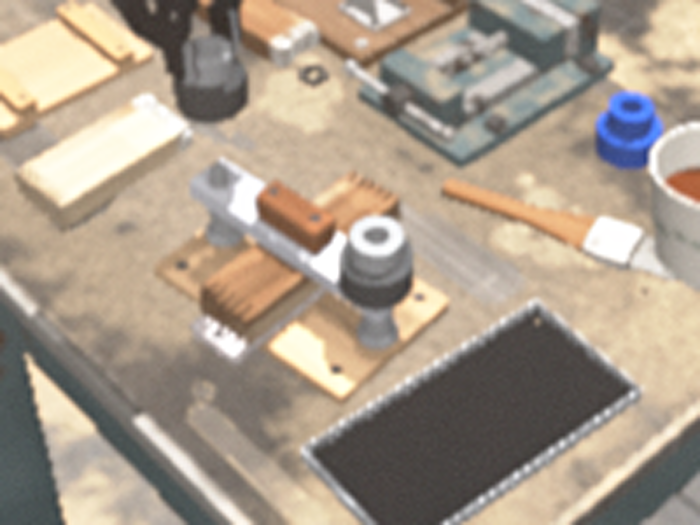

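The weight is held upright at crop (210,85). The bar stayed on its posts, and weight B is still at (378,260). Now I'll carry weight A to the tray.

```bash
python3 -m pendant '[[[0,0,0,-0.02,-0.09,0,0],[0,0,0,-0.045,-0.207,0,0],[0,0,0,-0.045,-0.207,0,0],[0,0,0,-0.045,-0.207,0,0],[0,0,0,-0.045,-0.207,0,0],[0,0,0,0,0,0,0],[0,0,0,0,0,-0.12,0],[0,0,0,0,0,-0.14,0],[0,0,0,0,0,-0.12,0],[0,0,0,0,0,-0.08,0],[0,0,0,0,0,-0.03,0],[0,0,0,0,0,-0.014,0],[0,0,0,0,0,0,0]]]'; python3 -c "
from h import *
st()"
```

```text
time: 5.78
tool_pos: [0.4377, -0.1652, 0.0439]
tool_rot: [0.0, 0.998, 0.06, 0.001]
contact_force: [-1.6, -0.5, -4.5]
gripper_width: 0.386
t 5.78 tcp [ 0.4377 -0.1652  0.0439] z [ 0.001 -0.    -1.   ] xaxis deg 6.9 F [-1.6 -0.5 -4.5] w 0.386 j [-0.52 -0.13  2.12  0.    1.15 -0.64]
```

```bash
python3 -m pendant '[[[0,0,0,0,0,-0.004,0],[0,0,0,0,0,0,0.6],[0,0,0,0,0,0,1],[0,0,0,0,0,0,1],[0,0,0,0,0,0,1],[0,0,0,0,0,0.1,1],[0,0,0,0,0,0.176,1],[0,0,0,0,0,0.176,1],[0,0,0,0,0,0.176,1],[0,0,0,0.09,0.1017,0,1],[0,0,0,0.09,0.1017,0,1],[0,0,0,0.091,0.1017,0,1],[0,0,0,0,0,0,1]]]'; python3 -c "
from h import *
st(); f=grab('top'); crop(f,360,190,460,310,4,'t2');w=grab('wrist'); crop(w,240,160,400,340,3,'w2');print(w2p(w,(.5055,-.0895,.11)))
cv2.imwrite('pics/m2.png',np.hstack([cv2.resize(cv2.imread('pics/t2.png'),(400,480)),cv2.resize(cv2.imread('pics/w2.png'),(400,480))]))"
```

```text
time: 7.4
tool_pos: [0.5056, -0.0878, 0.1992]
tool_rot: [-0.0, 0.998, 0.061, -0.0]
contact_force: [-0.1, -0.3, -0.2]
gripper_width: 1.002
t 7.4 tcp [ 0.5056 -0.0878  0.1992] z [-0.  0. -1.] xaxis deg 7.03 F [-0.1 -0.3 -0.2] w 1.002 j [-0.32 -0.2   1.9   0.    1.44 -0.44]
[315.20303983 206.03062367]
```

View pics/m2.png

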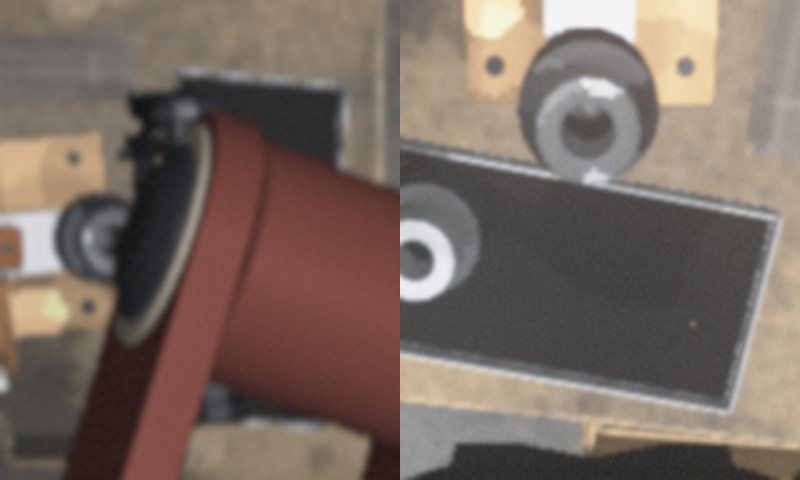

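Weight A stands in the tray at right-half pixel (430,250). Weight B's neck is centred 2–3 px from the prediction. Descending on B.

```bash
python3 -m pendant '[[[0,0,0,0,-0.014,-0.1,1],[0,0,0,0,0,-0.1,1],[0,0,0,0,0,-0.1,1],[0,0,0,0,0,-0.08,1],[0,0,0,0,0,-0.042,1],[0,0,0,0,0,0,1],[0,0,0,0,0,0,0],[0,0,0,0,0,0,0],[0,0,0,0,0,0,0],[0,0,0,0,0,0,0],[0,0,0,0,0,0,0]]]'; python3 -c "
from h import *
st()"
```

```text
time: 8.88
tool_pos: [0.5053, -0.0928, 0.0948]
tool_rot: [0.0, 0.998, 0.06, 0.0]
contact_force: [-2.4, -1.6, 5.0]
gripper_width: 0.382
t 8.88 tcp [ 0.5053 -0.0928  0.0948] z [ 0.001 -0.001 -1.   ] xaxis deg 6.88 F [-2.4 -1.6  5. ] w 0.382 j [-0.33 -0.09  1.99 -0.    1.24 -0.45]
```

```bash
python3 -m pendant '[[[0,0,0,0,0,0.03,0],[0,0,0,0,0,0.09,0],[0,0,0,0,0,0.09,0],[0,0,0,0,0,0.09,0],[0,0,0,0.069,-0.11,0,0],[0,0,0,0.07,-0.112,0,0],[0,0,0,0.069,-0.112,0,0],[0,0,0,0,0,0,0],[0,0,0,0,0,-0.12,0],[0,0,0,0,0,-0.14,0],[0,0,0,0,0,-0.12,0],[0,0,0,0,0,-0.08,0],[0,0,0,0,0,-0.03,0],[0,0,0,0,0,-0.012,0],[0,0,0,0,0,0,0]]]'; python3 -c "
from h import *
st()"
```

```text
time: 10.75
tool_pos: [0.5578, -0.1762, 0.0449]
tool_rot: [0.0, 0.998, 0.06, 0.001]
contact_force: [-1.6, 0.9, -3.2]
gripper_width: 0.386
t 10.75 tcp [ 0.5578 -0.1762  0.0449] z [ 0.002 -0.001 -1.   ] xaxis deg 6.88 F [-1.6  0.9 -3.2] w 0.386 j [-0.43  0.14  1.85  0.    1.15 -0.55]
```

```bash
python3 -m pendant '[[[0,0,0,0,0,-0.006,0],[0,0,0,0,0,0,0.6],[0,0,0,0,0,0,1],[0,0,0,0,0,0,1],[0,0,0,0,0,0,1],[0,0,0,0,0,0.1,1],[0,0,0,0,0,0.2,1],[0,0,0,0,0,0.2,1],[0,0,0,0,0,0.126,1],[0,0,0,-0.061,0.163,0,1],[0,0,0,-0.062,0.163,0,1],[0,0,0,-0.061,0.163,0,1],[0,0,0,-0.061,0.164,0,1],[0,0,0,0,0,0,1],[0,0,0,0,0,-0.15,1],[0,0,0,0,0,-0.15,1],[0,0,0,0,0,-0.12,1],[0,0,0,0,0,-0.07,1],[0,0,0,0,0,-0.034,1],[0,0,0,0,0,0,1]]]'; python3 -c "
from h import *
st()"
```

```text
time: 13.25
tool_pos: [0.496, -0.0131, 0.0675]
tool_rot: [0.0, 0.998, 0.06, 0.0]
contact_force: [0.0, -0.8, -0.4]
gripper_width: 0.995
t 13.25 tcp [ 0.496  -0.0131  0.0675] z [ 0. -0. -1.] xaxis deg 6.85 F [ 0.  -0.8 -0.4] w 0.995 j [-0.18 -0.09  2.05 -0.    1.19 -0.3 ]
```

```bash
python3 -m pendant '[[[0,0,0,0,0,0.004,0],[0,0,0,0,0,0,0],[0,0,0,0,0,0,0],[0,0,0,0,0,0,0],[0,0,0,0,0,0,0],[0,0,0,0,0,0,0]]]'; python3 -m pendant '[[[0,0,0,0,0,0.03,0],[0,0,0,0,0,0.09,0],[0,0,0,0,0,0.12,0],[0,0,0,0,0,0.12,0],[0,0,0,0,0,0,0]]]';python3 -c "
from h import *
st(); f=grab('scene'); crop(f,220,150,420,320,3.5,'s2')"
```

```text
time: 14.0
tool_pos: [0.4962, -0.0129, 0.069]
tool_rot: [0.0, 0.998, 0.06, 0.001]
contact_force: [-1.0, 0.4, 5.2]
gripper_width: 0.266
time: 14.62
tool_pos: [0.497, -0.0131, 0.1604]
tool_rot: [0.001, 0.998, 0.06, 0.002]
contact_force: [0.1, -0.2, -3.2]
gripper_width: 0.268
t 14.62 tcp [ 0.497  -0.0131  0.1604] z [ 0.005 -0.001 -1.   ] xaxis deg 6.87 F [ 0.1 -0.2 -3.2] w 0.268 j [-0.18 -0.21  1.98  0.    1.37 -0.3 ]
```

View pics/s2.png

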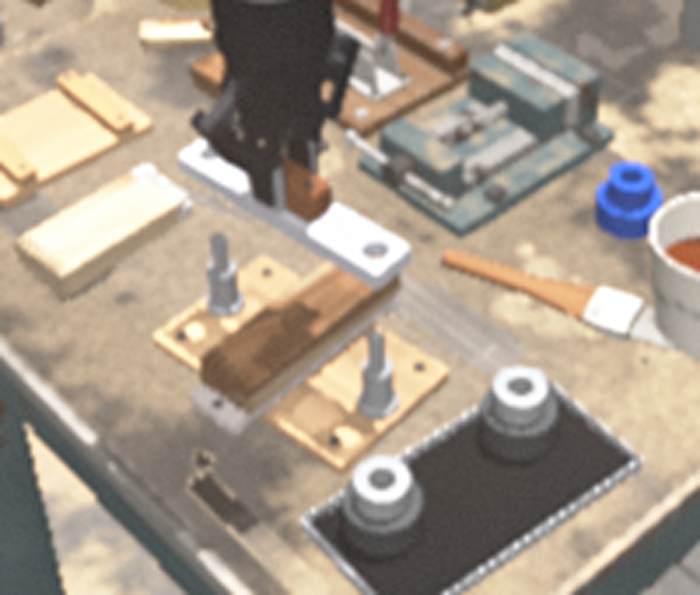

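The bar is held level and both weights stand in the tray at (380,505) and (520,410). The cured block is bare on the bed. Next I'll carry the bar to the tray, turning it by +79°.

```bash
python3 -m pendant '[[[0,0,0.0488,-0.002,-0.0925,0,0],[0,0,0.0488,-0.002,-0.0925,0,0],[0,0,0.0488,0,-0.0925,0,0],[0,0,0.0488,0,-0.0925,0,0],[0,0,0.0488,0,-0.0925,0,0],[0,0,0.0488,0,-0.0925,0,0],[0,0,0.0488,0,-0.0925,0,0],[0,0,0.0488,0,-0.0925,0,0],[0,0,0.0488,0,-0.0925,0,0],[0,0,0,0,0,0,0],[0,0,0,0,0,0,0]]]'; python3 -c "
from h import *
st(); w=grab('wrist'); cv2.imwrite('pics/w3.png',w['frame'])"
```

```text
time: 16.05
tool_pos: [0.4938, -0.22, 0.1564]
tool_rot: [-0.002, 0.732, 0.681, -0.0]
contact_force: [0.4, 0.3, -2.2]
gripper_width: 0.268
t 16.05 tcp [ 0.4938 -0.22    0.1564] z [-0.003  0.002 -1.   ] xaxis deg 85.82 F [ 0.4  0.3 -2.2] w 0.268 j [-0.56 -0.09  1.88  0.    1.35 -2.06]
```

View pics/w3.png

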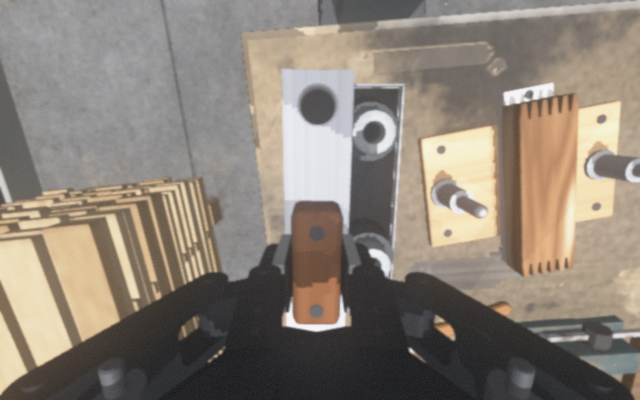

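```bash
python3 - <<'E'
from h import *
w=grab("wrist"); 
print("hole",p2w(w,318,104,.1534).round(4),"barend",p2w(w,318,69,.1534).round(4),"grip ends",p2w(w,318,203,.1774).round(4),p2w(w,317,325,.1774).round(4))
print("corner",p2w(w,405,85,.021).round(4),"W neck",p2w(w,375,131,.06).round(4))
c=np.array([.496,-.193]);a=np.radians(-4)
ex=np.array([np.cos(a),np.sin(a)]);ey=np.array([-ex[1],ex[0]]);print("exp corner",c-.103*ex+.052*ey)
E
```

```text
hole [ 0.4211 -0.2138  0.1534] barend [ 0.4056 -0.2127  0.1534] grip ends [ 0.4637 -0.217   0.1774] [ 0.5258 -0.2218  0.1774]
corner [ 0.4017 -0.1328  0.021 ] W neck [ 0.4388 -0.1683  0.06  ]
exp corner [ 0.39687824 -0.13394175]
```

```bash
python3 -m pendant '[[[0,0,0,0.008,-0.002,-0.1,0],[0,0,0,0,0,-0.12,0],[0,0,0,0,0,-0.12,0],[0,0,0,0,0,-0.09,0],[0,0,0,0,0,-0.05,0],[0,0,0,0,0,-0.016,0],[0,0,0,0,0,0,0]]]'; python3 -c "
from h import *
st()"
```

```text
time: 17.02
tool_pos: [0.4971, -0.2216, 0.0349]
tool_rot: [0.0, 0.732, 0.682, 0.0]
contact_force: [0.5, 0.7, -1.9]
gripper_width: 0.267
t 17.02 tcp [ 0.4971 -0.2216  0.0349] z [ 0.001 -0.001 -1.   ] xaxis deg 85.92 F [ 0.5  0.7 -1.9] w 0.267 j [-0.56  0.07  1.95  0.    1.12 -2.06]
```

```bash
python3 -m pendant '[[[0,0,0,0,0,-0.008,0],[0,0,0,0,0,-0.006,0],[0,0,0,0,0,0,0],[0,0,0,0,0,0,0]]]'
```

```text
time: 17.52
tool_pos: [0.4969, -0.2216, 0.0311]
tool_rot: [0.0, 0.732, 0.681, 0.0]
contact_force: [-0.0, -0.5, -1.7]
gripper_width: 0.263
```

```bash
python3 -m pendant '[[[0,0,0,0,0,-0.003,0],[0,0,0,0,0,0,0.5],[0,0,0,0,0,0,0.5],[0,0,0,0,0,0,0.5],[0,0,0,0,0,0.06,0.5],[0,0,0,0,0,0.2,0.5],[0,0,0,0,0,0.2,0.7],[0,0,0,0,0,0.2,0.8],[0,0,0.0303,0,0.166,0,0.8],[0,0,0.0302,0,0.166,0,0.8],[0,0,0,0,0.166,0,0.8],[0,0,0,0,0.166,0,0.8],[0,0,0,0,0.168,0,0.8],[0,0,0,0,0,0,0.8]]]'; python3 -c "
from h import *
st(); w=grab('wrist'); cv2.imwrite('pics/w4.png',cv2.resize(w['frame'],None,fx=1.25,fy=1.25)); print(w2p(w,(.4975,-.0137,.052))*1.25)"
```

```text
time: 19.27
tool_pos: [0.4967, -0.0114, 0.1962]
tool_rot: [0.001, 0.662, 0.749, 0.001]
contact_force: [0.2, -1.2, -0.3]
gripper_width: 0.803
t 19.27 tcp [ 0.4967 -0.0114  0.1962] z [ 0.002 -0.    -1.   ] xaxis deg 97.04 F [ 0.2 -1.2 -0.3] w 0.803 j [-0.17 -0.24  1.94  0.    1.43 -1.87]
[392.68785733 237.16197588]
```

View pics/w4.png

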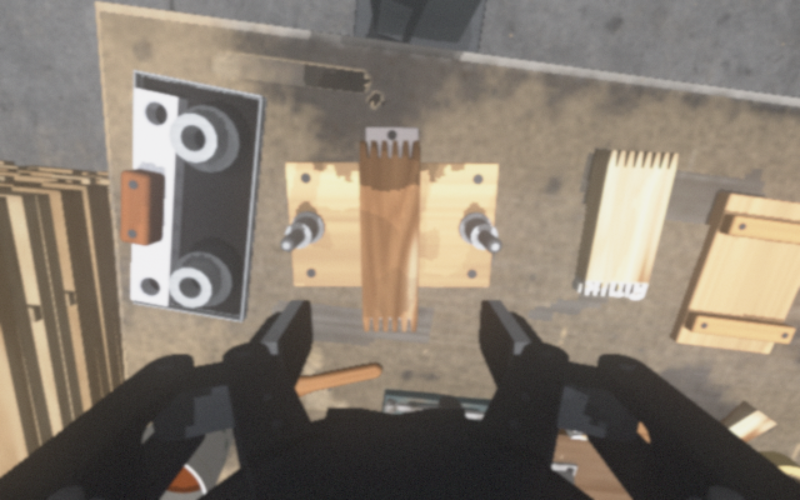

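```bash
python3 - <<'E'
from h import *
w=grab("wrist")
q=lambda x,y,z:p2w(w,x/1.25,y/1.25,z)
def quad(n,c,z):
    p=np.array([q(x,y,z) for x,y in c]); d=p[3]+p[2]-p[1]-p[0]; e=p[0]+p[3]-p[1]-p[2]
    print(n,p.mean(0).round(4),"len ang",np.degrees(np.arctan2(d[1],d[0])).round(1),"L",(np.linalg.norm(d)/2).round(3),(np.linalg.norm(e)/2).round(3))
quad("base",[(285,163),(499,163),(489,287),(295,287)],.014)
quad("cured",[(361,141),(420,141),(417,331),(361,331)],.052)
p=q(288,243,.084);r=q(495,246,.084);print("posts",p.round(4),r.round(4),((p+r)/2).round(4),np.linalg.norm(p-r))
print("bed near end",q(392,127,.026).round(4))
quad("fresh",[(607,150),(679,153),(648,290),(583,288)],.026)
quad("tray",[(135,72),(264,96),(243,320),(130,301)],.021)
print("A,B",q(193,138,.06).round(4),q(193,289,.06).round(4),"barholes",q(156,114,.028).round(4),q(150,286,.028).round(4))
E
```

```text
base [ 0.4975 -0.016   0.014 ] len ang 6.8 L 0.115 0.186
cured [ 0.5024 -0.017   0.052 ] len ang 6.3 L 0.159 0.047
posts [ 0.5039 -0.0905  0.084 ] [0.4879 0.0588 0.084 ] [ 0.4959 -0.0158  0.084 ] 0.15014756636523202
bed near end [ 0.4117 -0.0262  0.026 ]
fresh [0.4663 0.1892 0.026 ] len ang 5.2 L 0.122 0.06
tray [ 0.4984 -0.1924  0.021 ] len ang -4.5 L 0.202 0.105
A,B [ 0.4394 -0.1701  0.06  ] [ 0.559  -0.1728  0.06  ] barholes [ 0.425  -0.2165  0.028 ] [ 0.5752 -0.2292  0.028 ]
```

Jig centre is about (0.497,-0.0153) with yaw 6.8°. The cured block centre is about (0.502,-0.0155). Descending onto it.

```bash
python3 -m pendant '[[[0,0,0,0.021,-0.016,-0.12,0.8],[0,0,0,0,0,-0.15,0.8],[0,0,0,0,0,-0.15,0.8],[0,0,0,0,0,-0.12,0.8],[0,0,0,0,0,-0.1,0.8],[0,0,0,0,0,-0.048,0.8],[0,0,0,0,0,0,0.8],[0,0,0,0,0,0,0],[0,0,0,0,0,0,0],[0,0,0,0,0,0,0],[0,0,0,0,0,0,0],[0,0,0,0,0,0,0]]]'; python3 -c "
from h import *
st()"
```

```text
time: 20.88
tool_pos: [0.5034, -0.0178, 0.0248]
tool_rot: [0.001, 0.664, 0.748, 0.001]
contact_force: [-0.7, -0.5, 5.7]
gripper_width: 0.549
t 20.88 tcp [ 0.5034 -0.0178  0.0248] z [ 0.003 -0.001 -1.   ] xaxis deg 96.81 F [-0.7 -0.5  5.7] w 0.549 j [-0.18 -0.01  2.05 -0.    1.1  -1.87]
```

```bash
python3 -m pendant '[[[0,0,0,0,0,0.03,0],[0,0,0,0,0,0.1,0],[0,0,0,0,0,0.17,0],[0,0,0,0,0,0.2,0],[0,0,-0.01,0,0.12,0,0],[0,0,-0.01,0,0.18,0,0],[0,0,-0.01,0,0.18,0,0],[0,0,-0.01,0,0.18,0,0],[0,0,0,-0.004,0.18,0,0],[0,0,0,0,0.18,0,0],[0,0,0,0,0.18,0,0],[0,0,0,0,0.183,0,0],[0,0,0,0,0,0,0],[0,0,0,0,0,0,0]]]'; python3 -c "
from h import *
st(); w=grab('wrist'); cv2.imwrite('pics/w5.png',cv2.resize(w['frame'],None,fx=1.25,fy=1.25))
f=grab('top'); cv2.imwrite('pics/t5.png',f['frame'])"
```

```text
time: 22.62
tool_pos: [0.5004, 0.3278, 0.1475]
tool_rot: [-0.0, 0.709, 0.705, -0.001]
contact_force: [0.3, -0.4, -0.3]
gripper_width: 0.549
t 22.62 tcp [0.5004 0.3278 0.1475] z [-0.001 -0.001 -1.   ] xaxis deg 89.64 F [ 0.3 -0.4 -0.3] w 0.549 j [ 0.46  0.06  1.75 -0.    1.33 -1.11]
```

View pics/w5.png

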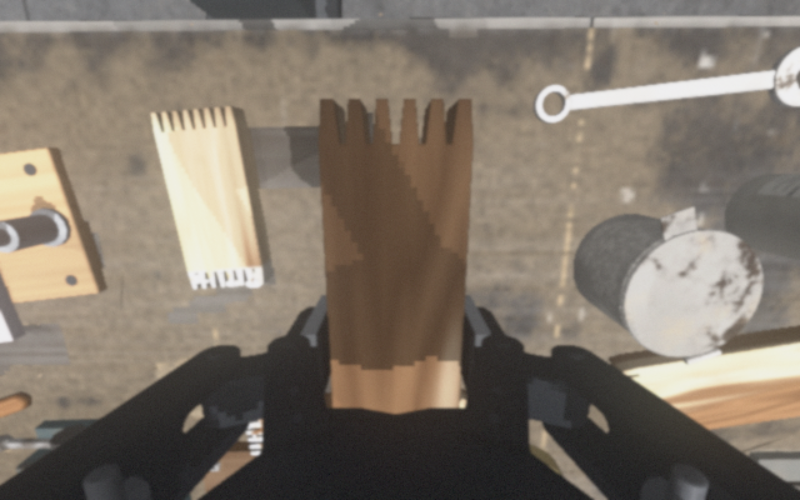

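```bash
python3 - <<'E'
from h import *
w=grab("wrist"); f=grab("top")
e=p2w(w,395/1.25,100/1.25,.1747); print("end",e.round(4),"corners",p2w(w,320/1.25,100/1.25,.1747).round(4),p2w(w,472/1.25,100/1.25,.1747).round(4))
P=lambda x,y,z: p2w(f,(x+.5)/2.75-.5+170,(y+.5)/2.75-.5+110,z)
s=[P(*k,.026) for k in [(40,312),(136,315),(130,430),(33,427)]];print(np.round(s,4),np.mean(s,0).round(4))
E
```

```text
end [0.4211 0.3277 0.1747] corners [0.4209 0.3053 0.1747] [0.4212 0.3506 0.1747]
[[0.5488 0.3686 0.026 ]
 [0.5485 0.2884 0.026 ]
 [0.4521 0.289  0.026 ]
 [0.4527 0.3694 0.026 ]] [0.5005 0.3289 0.026 ]
```

```bash
python3 -m pendant '[[[0,0,0,0.004,0.003,-0.1,0],[0,0,0,0,0,-0.12,0],[0,0,0,0,0,-0.1,0],[0,0,0,0,0,-0.09,0],[0,0,0,0,0,-0.05,0],[0,0,0,0,0,-0.02,0],[0,0,0,0,0,0,0],[0,0,0,0,0,0,0]]]'; python3 -c "
from h import *
st()"
```

```text
time: 23.82
tool_pos: [0.5027, 0.3294, 0.0292]
tool_rot: [0.0, 0.71, 0.705, 0.001]
contact_force: [-0.7, 0.6, -0.7]
gripper_width: 0.542
t 23.82 tcp [0.5027 0.3294 0.0292] z [ 0.002  0.001 -1.   ] xaxis deg 89.61 F [-0.7  0.6 -0.7] w 0.542 j [ 0.46  0.2   1.81 -0.    1.13 -1.11]
```

```bash
python3 -m pendant '[[[0,0,0,0,0,-0.01,0],[0,0,0,0,0,-0.007,0],[0,0,0,0,0,0,0],[0,0,0,0,0,0,0.75],[0,0,0,0,0,0,0.75],[0,0,0,0,0,0,0.75],[0,0,0,0,0,0.08,0.8],[0,0,0,0,0,0.2,1],[0,0,0,0,0,0.2,1],[0,0,0,0,0,0.2,1],[0,0,0.024,-0.036,-0.14,0,1],[0,0,0,-0.036,-0.14,0,1],[0,0,0,-0.036,-0.14,0,1],[0,0,0,-0.036,-0.139,0,1],[0,0,0,0,0,0,1]]]'; python3 -c "
from h import *
st(); w=grab('wrist'); cv2.imwrite('pics/w6.png',cv2.resize(w['frame'],None,fx=1.25,fy=1.25))"
```

```text
time: 25.7
tool_pos: [0.4659, 0.188, 0.1953]
tool_rot: [0.001, 0.683, 0.73, 0.001]
contact_force: [0.2, 0.8, 0.3]
gripper_width: 0.997
t 25.7 tcp [0.4659 0.188  0.1953] z [ 0.002  0.    -1.   ] xaxis deg 93.78 F [0.2 0.8 0.3] w 0.997 j [ 0.24 -0.22  1.93 -0.    1.43 -1.4 ]
```

View pics/w6.png

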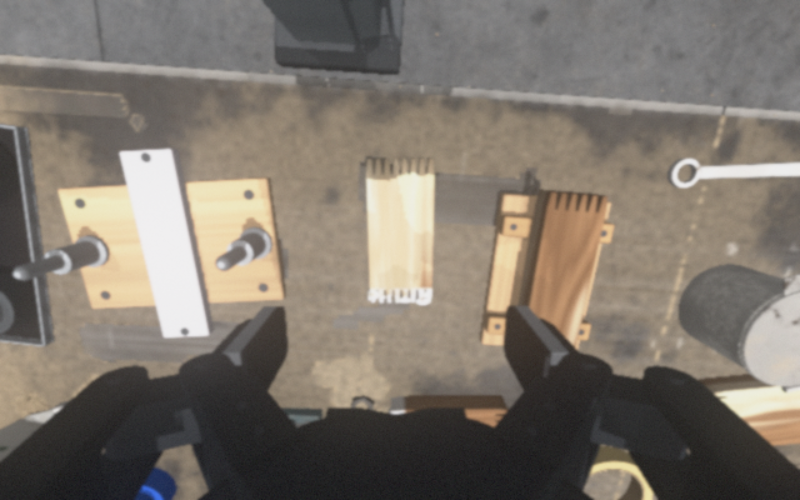

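```bash
python3 - <<'E'
from h import *
w=grab("wrist")
q=lambda x,y,z:p2w(w,x/1.25,y/1.25,z)
def quad(n,c,z):
    p=np.array([q(x,y,z) for x,y in c]); d=p[3]+p[2]-p[1]-p[0]; e=p[0]+p[3]-p[1]-p[2]
    print(n,p.mean(0).round(4),"len ang",np.degrees(np.arctan2(d[1],d[0])).round(1),"L",(np.linalg.norm(d)/2).round(3),(np.linalg.norm(e)/2).round(3))
quad("fresh",[(366,158),(435,159),(433,304),(369,304)],.026)
print("batten ends",q(502,226,.026).round(4),q(613,232,.026).round(4),"block edges",q(540,222,.052).round(4),q(606,225,.052).round(4),"near end",q(543,191,.052).round(4),q(611,195,.052).round(4))
print("batten screws",q(514,226,.026).round(4),q(603,233,.026).round(4),q(495,327,.026).round(4),q(585,330,.026).round(4))
quad("bed",[(121,152),(171,150),(211,335),(164,339)],.026)
E
```

```text
fresh [0.4704 0.1941 0.026 ] len ang 4.3 L 0.131 0.059
batten ends [0.4563 0.282  0.026 ] [0.4551 0.3803 0.026 ] block edges [0.4465 0.3038 0.052 ] [0.4454 0.3571 0.052 ] near end [0.422  0.3019 0.052 ] [0.4215 0.3558 0.052 ]
batten screws [0.4556 0.2925 0.026 ] [0.4565 0.3717 0.026 ] [0.5531 0.2893 0.026 ] [0.5505 0.375  0.026 ]
bed [ 0.4982 -0.0119  0.026 ] len ang 6.8 L 0.171 0.044
```

The cured block lies on the battens at (570,270). Its centre is within about 2 mm of the rack centre. Now for the fresh block.

```bash
python3 -m pendant '[[[0,0,0.002,0.01,0.016,-0.1,1],[0,0,0,0,0,-0.16,1],[0,0,0,0,0,-0.16,1],[0,0,0,0,0,-0.13,1],[0,0,0,0,0,-0.1,1],[0,0,0,0,0,-0.07,1],[0,0,0,0,0,-0.03,1],[0,0,0,0,0,0,1],[0,0,0,0,0,0,1]]]'; python3 -c "
from h import *
st()"
```

```text
time: 26.92
tool_pos: [0.4694, 0.1936, 0.0074]
tool_rot: [0.001, 0.68, 0.733, 0.001]
contact_force: [1.1, -0.6, 0.4]
gripper_width: 1.001
t 26.93 tcp [0.4694 0.1936 0.0074] z [ 0.002  0.001 -1.   ] xaxis deg 94.29 F [ 1.1 -0.6  0.4] w 1.001 j [ 0.24  0.03  2.04  0.    1.07 -1.4 ]
```

```bash
python3 -m pendant '[[[0,0,0,0,0,-0.014,1],[0,0,0,0,0,0,0],[0,0,0,0,0,0,0],[0,0,0,0,0,0,0],[0,0,0,0,0,0,0],[0,0,0,0,0,0,0]]]'; python3 -c "
from h import *
st()";  python3 -m pendant '[[[0,0,0,0,0,0.03,0],[0,0,0,0,0,0.1,0],[0,0,0,0,0,0.2,0],[0,0,0,0,0,0.2,0],[0,0,0,0,0,0.05,0],[0,0,0,0,0,0,0],[0,0,0,0,0,0,0]]]'; python3 -c "
from h import *
st(); w=grab('wrist'); cv2.imwrite('pics/w7.png',cv2.resize(w['frame'],None,fx=1.25,fy=1.25))"
```

```text
time: 27.68
tool_pos: [0.469, 0.1934, 0.0034]
tool_rot: [0.0, 0.68, 0.733, 0.0]
contact_force: [-0.3, -0.5, 4.8]
gripper_width: 0.664
t 27.68 tcp [0.469  0.1934 0.0034] z [ 0.001  0.    -1.   ] xaxis deg 94.29 F [-0.3 -0.5  4.8] w 0.664 j [ 0.24  0.04  2.04 -0.    1.06 -1.4 ]
time: 28.55
tool_pos: [0.4667, 0.1929, 0.145]
tool_rot: [-0.001, 0.68, 0.733, -0.002]
contact_force: [0.4, 0.7, -2.2]
gripper_width: 0.664
t 28.55 tcp [0.4667 0.1929 0.145 ] z [-0.005 -0.001 -1.   ] xaxis deg 94.29 F [ 0.4  0.7 -2.2] w 0.664 j [ 0.24 -0.17  1.97  0.    1.34 -1.4 ]
```

View pics/w7.png

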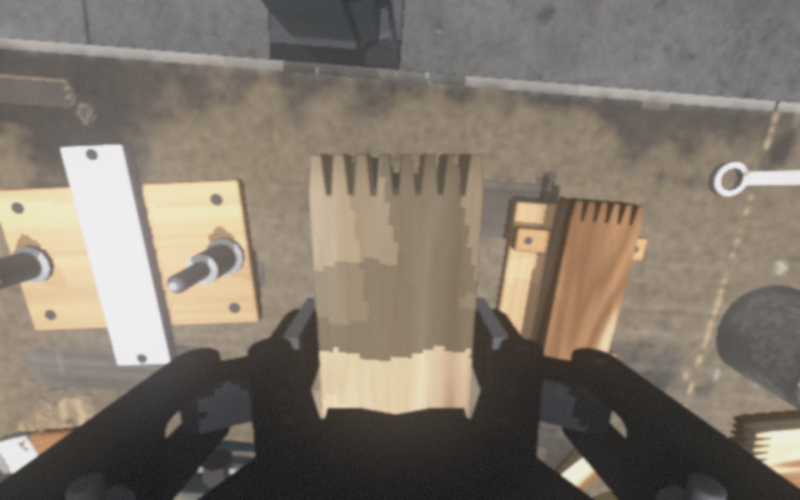

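```bash
python3 - <<'E'
from h import *
w=grab("wrist")
q=lambda x,y,z:p2w(w,x/1.25,y/1.25,z)
print("end",q(396,155,.1676).round(4)); c=[(62,148),(124,146),(172,361),(117,364)]
p=np.array([q(*k,.026) for k in c]);print("bed",p.mean(0).round(4))
st()
E
```

```text
end [0.4031 0.1881 0.1676]
bed [ 0.4965 -0.0131  0.026 ]
t 28.65 tcp [0.4669 0.1929 0.1451] z [-0.004 -0.001 -1.   ] xaxis deg 94.29 F [-0.5  0.3 -1.3] w 0.663 j [ 0.24 -0.17  1.97 -0.    1.34 -1.4 ]
```

```bash
python3 -m pendant '[[[0,0,0.0139,0.01,-0.1,0,0],[0,0,0,0.02,-0.15,0,0],[0,0,0,0.02,-0.15,0,0],[0,0,0,0.02,-0.15,0,0],[0,0,0,0.02,-0.15,0,0],[0,0,0,0.02,-0.136,0,0],[0,0,0,0,0,0,0],[0,0,0,0,0,0,0]]]'; python3 -c "
from h import *
st(); f=grab('top'); print(w2p(f,(.4968,-.015,.15)))"
```

```text
time: 29.65
tool_pos: [0.4952, -0.0153, 0.1466]
tool_rot: [-0.001, 0.664, 0.748, -0.0]
contact_force: [-0.7, 1.1, -0.5]
gripper_width: 0.663
t 29.65 tcp [ 0.4952 -0.0153  0.1466] z [-0.002  0.001 -1.   ] xaxis deg 96.78 F [-0.7  1.1 -0.5] w 0.663 j [-0.18 -0.19  1.99  0.    1.35 -1.87]
[354.66519007 252.7883695 ]
```

```bash
python3 -m pendant '[[[0,0,0,-0.004,-0.002,-0.1,0],[0,0,0,0,0,-0.12,0],[0,0,0,0,0,-0.1,0],[0,0,0,0,0,-0.07,0],[0,0,0,0,0,-0.04,0],[0,0,0,0,0,-0.02,0],[0,0,0,0,0,0,0],[0,0,0,0,0,0,0]]]'; python3 -c "
from h import *
st()"
```

```text
time: 30.7
tool_pos: [0.4956, -0.0164, 0.0362]
tool_rot: [0.001, 0.664, 0.748, 0.0]
contact_force: [-0.0, -0.7, -1.3]
gripper_width: 0.663
t 30.7 tcp [ 0.4956 -0.0164  0.0362] z [ 0.002 -0.    -1.   ] xaxis deg 96.79 F [-0.  -0.7 -1.3] w 0.663 j [-0.18 -0.05  2.06 -0.    1.13 -1.87]
```

```bash
python3 -m pendant '[[[0,0,0,-0.004,0,-0.012,0],[0,0,0,0,0,-0.01,0],[0,0,0,0,0,-0.005,0],[0,0,0,0,0,0,0],[0,0,0,0,0,0,0.82],[0,0,0,0,0,0,0.82],[0,0,0,0,0,0,0.82],[0,0,0,0,0,0.06,0.82],[0,0,0,0,0,0.15,0.82],[0,0,0,0,0,0.2,0.82],[0,0,0,0,0,0.2,0.5],[0,0,0,0,0,0.06,0.5],[0,0,0,0,0,0,0.5]]]'; python3 -c "
from h import *
st(); w=grab('wrist'); cv2.imwrite('pics/w8.png',cv2.resize(w['frame'],None,fx=1.25,fy=1.25))"
```

```text
time: 32.33
tool_pos: [0.4945, -0.0163, 0.1975]
tool_rot: [0.001, 0.664, 0.748, 0.001]
contact_force: [0.3, -0.4, -0.4]
gripper_width: 0.497
t 32.33 tcp [ 0.4945 -0.0163  0.1975] z [ 0.003 -0.001 -1.   ] xaxis deg 96.8 F [ 0.3 -0.4 -0.4] w 0.497 j [-0.18 -0.25  1.95 -0.    1.44 -1.87]
```

View pics/w8.png

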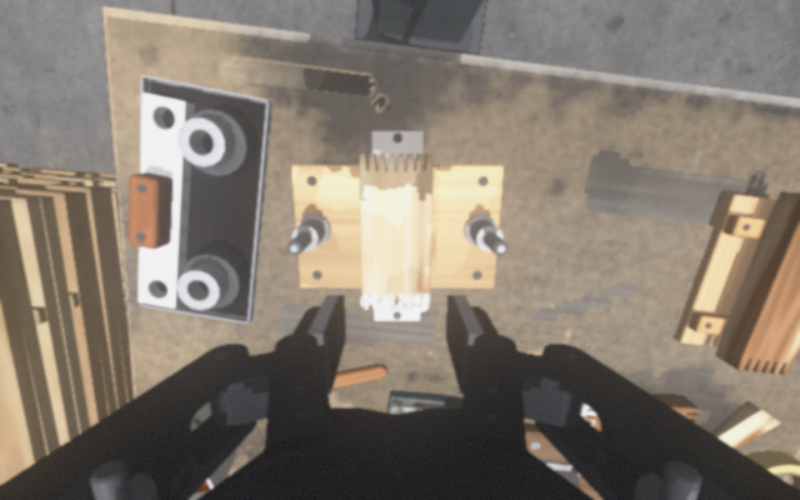

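```bash
python3 - <<'E'
from h import *
w=grab("wrist")
q=lambda x,y,z:p2w(w,x/1.25,y/1.25,z)
ex=np.array([.993,.1184]);ey=np.array([-.1184,.993])
for n,a,b in [("bed",q(398,131,.026),q(397,321,.026)),("block",q(397,154,.052),q(396,307,.052)),("blocksides",q(360,240,.052),q(433,240,.052)),("posts",q(294,245,.084),q(501,247,.084)),("barholes",q(163,118,.028),q(158,289,.028)),("grip",q(140,185,.052),q(140,240,.052)),("weights",q(203,142,.06),q(200,290,.06))]:
    m=((a+b)/2)[:2]; print(n,a.round(4),b.round(4),m.round(4),"jig",(ex@m).round(4),(ey@m).round(4),np.linalg.norm(a-b).round(4))
E
```

```text
bed [ 0.4105 -0.024   0.026 ] [ 0.5794 -0.0045  0.026 ] [ 0.495  -0.0142] jig 0.4898 -0.0727 0.1699
block [ 0.4289 -0.0227  0.052 ] [ 0.5541 -0.0085  0.052 ] [ 0.4915 -0.0156] jig 0.4862 -0.0737 0.1261
blocksides [ 0.4993 -0.0445  0.052 ] [0.4923 0.0144 0.052 ] [ 0.4958 -0.0151] jig 0.4906 -0.0737 0.0593
posts [ 0.501  -0.0893  0.084 ] [0.4847 0.0598 0.084 ] [ 0.4928 -0.0147] jig 0.4877 -0.073 0.1499
barholes [ 0.4233 -0.2138  0.028 ] [ 0.5726 -0.2249  0.028 ] [ 0.4979 -0.2194] jig 0.4685 -0.2768 0.1498
grip [ 0.4758 -0.2191  0.052 ] [ 0.5205 -0.2218  0.052 ] [ 0.4982 -0.2205] jig 0.4686 -0.2779 0.0448
weights [ 0.4374 -0.1657  0.06  ] [ 0.5548 -0.1701  0.06  ] [ 0.4961 -0.1679] jig 0.4727 -0.2254 0.1175
```

Fresh block near end is 18.4 mm from the bed end (19.5 nominal), so it is within about 1–2 mm of centre and 1 mm laterally. Back to the bar.

```bash
python3 -m pendant '[[[0,0,-0.0303,0.002,-0.12,0,0.5],[0,0,-0.0302,0.002,-0.17,0,0.5],[0,0,0,0.002,-0.17,0,0.5],[0,0,0,0.002,-0.17,0,0.5],[0,0,0,0.002,-0.17,0,0.5],[0,0,0,0,-0.021,0,0.5],[0,0,0,0,0,0,0.5],[0,0,0,0,0,-0.12,0.5],[0,0,0,0,0,-0.14,0.5],[0,0,0,0,0,-0.12,0.5],[0,0,0,0,0,-0.1,0.5],[0,0,0,0,0,0,0.5],[0,0,0,0,0,0,0.5]]]'; python3 -c "
from h import *
st()"
```

```text
time: 34.05
tool_pos: [0.4969, -0.2209, 0.0769]
tool_rot: [0.0, 0.732, 0.682, 0.0]
contact_force: [-0.2, -1.0, 0.3]
gripper_width: 0.503
t 34.05 tcp [ 0.4969 -0.2209  0.0769] z [ 0.001 -0.    -1.   ] xaxis deg 85.97 F [-0.2 -1.   0.3] w 0.503 j [-0.56  0.01  1.93  0.    1.2  -2.06]
```

```bash
python3 -m pendant '[[[0,0,0,0,-0.002,-0.08,0.5],[0,0,0,0,0,-0.07,0.5],[0,0,0,0,0,-0.034,0.5],[0,0,0,0,0,0,0.5],[0,0,0,0,0,0,0],[0,0,0,0,0,0,0],[0,0,0,0,0,0,0],[0,0,0,0,0,0,0]]]'; python3 -m pendant '[[[0,0,0,0,0,0.03,0],[0,0,0,0,0,0.1,0],[0,0,0,0,0,0.15,0],[0,0,0,0,0,0.15,0],[0,0,0,0,0,0.09,0],[0,0,0,0,0,0,0]]]'; python3 -c "
from h import *
st()"
```

```text
time: 35.05
tool_pos: [0.4969, -0.2223, 0.0307]
tool_rot: [0.001, 0.732, 0.681, 0.0]
contact_force: [0.1, -0.5, 1.4]
gripper_width: 0.271
time: 35.8
tool_pos: [0.4974, -0.2225, 0.1623]
tool_rot: [0.002, 0.732, 0.681, 0.001]
contact_force: [-0.2, -0.1, -3.2]
gripper_width: 0.263
t 35.8 tcp [ 0.4974 -0.2225  0.1623] z [ 0.004 -0.002 -1.   ] xaxis deg 85.91 F [-0.2 -0.1 -3.2] w 0.263 j [-0.56 -0.09  1.87  0.    1.36 -2.06]
```

```bash
python3 -m pendant '[[[0,0,-0.0488,-0.005,0.093,0,0],[0,0,-0.0488,0,0.093,0,0],[0,0,-0.0488,0,0.093,0,0],[0,0,-0.0488,0,0.093,0,0],[0,0,-0.0488,0,0.093,0,0],[0,0,-0.0488,0,0.093,0,0],[0,0,-0.0488,0,0.093,0,0],[0,0,-0.0488,0,0.093,0,0],[0,0,-0.0486,0,0.094,0,0],[0,0,0,0,0,0,0],[0,0,0,0,0,-0.1,0],[0,0,0,0,0,-0.1,0],[0,0,0,0,0,0,0],[0,0,0,0,0,0,0]]]'; python3 -c "
from h import *
st()"
```

```text
time: 37.55
tool_pos: [0.4953, -0.013, 0.1103]
tool_rot: [0.0, 0.998, 0.06, 0.0]
contact_force: [0.1, 0.3, -2.1]
gripper_width: 0.265
t 37.55 tcp [ 0.4953 -0.013   0.1103] z [ 0. -0. -1.] xaxis deg 6.9 F [ 0.1  0.3 -2.1] w 0.265 j [-0.18 -0.15  2.02 -0.    1.27 -0.3 ]
```

```bash
python3 -m pendant '[[[0,0,0,0.004,0,-0.02,0],[0,0,0,0,0,-0.02,0],[0,0,0,0,0,-0.02,0],[0,0,0,0,0,-0.02,0],[0,0,0,0,0,0,0]]]'; python3 -c "
from h import *
st()"
```

```text
time: 38.17
tool_pos: [0.4957, -0.0123, 0.0893]
tool_rot: [-0.0, 0.998, 0.06, -0.001]
contact_force: [-0.4, 0.3, -2.3]
gripper_width: 0.262
t 38.17 tcp [ 0.4957 -0.0123  0.0893] z [-0.001  0.    -1.   ] xaxis deg 6.89 F [-0.4  0.3 -2.3] w 0.262 j [-0.18 -0.13  2.03 -0.    1.23 -0.3 ]
```

```bash
python3 -m pendant '[[[0,0,0,0,0,-0.025,0],[0,0,0,0,0,-0.025,0],[0,0,0,0,0,-0.018,0],[0,0,0,0,0,-0.009,0],[0,0,0,0,0,0,0],[0,0,0,0,0,0,0]]]'; python3 -c "
from h import *
st()"
```

```text
time: 38.92
tool_pos: [0.4964, -0.0125, 0.071]
tool_rot: [0.0, 0.998, 0.06, 0.0]
contact_force: [0.1, 0.6, -2.0]
gripper_width: 0.269
t 38.92 tcp [ 0.4964 -0.0125  0.071 ] z [ 0. -0. -1.] xaxis deg 6.89 F [ 0.1  0.6 -2. ] w 0.269 j [-0.18 -0.1   2.04  0.    1.2  -0.3 ]
```

```bash
python3 -m pendant '[[[0,0,0,0,0,-0.006,0],[0,0,0,0,0,-0.002,0],[0,0,0,0,0,0,0],[0,0,0,0,0,0,0.5],[0,0,0,0,0,0,0.5],[0,0,0,0,0,0,0.5],[0,0,0,0,0,0.08,0.5],[0,0,0,0,0,0.2,0.6],[0,0,0,0,0,0.24,1],[0,0,0,0.06,-0.16,0,1],[0,0,0,0.062,-0.165,0,1],[0,0,0,0.062,-0.165,0,1],[0,0,0,0.062,-0.165,0,1],[0,0,0,0,0,0,1],[0,0,0,0,0,0,1]]]'; python3 -c "
from h import *
st(); f=grab('top','tchk')"
```

```text
time: 40.8
tool_pos: [0.5574, -0.1759, 0.1986]
tool_rot: [-0.0, 0.998, 0.06, -0.0]
contact_force: [0.5, -0.1, 0.9]
gripper_width: 1.002
t 40.8 tcp [ 0.5574 -0.1759  0.1986] z [-0.001  0.001 -1.   ] xaxis deg 6.87 F [ 0.5 -0.1  0.9] w 1.002 j [-0.43 -0.02  1.74  0.    1.42 -0.55]
```

```bash
python3 -m pendant '[[[0,0,0,0.001,-0.001,-0.12,1],[0,0,0,0,0,-0.15,1],[0,0,0,0,0,-0.15,1],[0,0,0,0,0,-0.11,1],[0,0,0,0,0,-0.06,1],[0,0,0,0,0,-0.025,1],[0,0,0,0,0,0,1],[0,0,0,0,0,0,0],[0,0,0,0,0,0,0],[0,0,0,0,0,0,0],[0,0,0,0,0,0,0],[0,0,0,0,0,0,0]]]'; python3 -m pendant '[[[0,0,0,0,0,0.03,0],[0,0,0,0,0,0.1,0],[0,0,0,0,0,0.15,0],[0,0,0,0,0,0.15,0],[0,0,0,0,0,0.07,0],[0,0,0,0,0,0,0],[0,0,0,0,0,0,0]]]'; python3 -c "
from h import *
st()"
```

```text
time: 42.35
tool_pos: [0.5581, -0.1769, 0.046]
tool_rot: [0.0, 0.998, 0.06, 0.0]
contact_force: [-2.9, -1.0, 6.0]
gripper_width: 0.39
time: 43.22
tool_pos: [0.5566, -0.1758, 0.1674]
tool_rot: [-0.001, 0.998, 0.06, -0.002]
contact_force: [-0.1, -0.1, -6.4]
gripper_width: 0.38
t 43.23 tcp [ 0.5566 -0.1758  0.1674] z [-0.004  0.002 -1.   ] xaxis deg 6.88 F [-0.1 -0.1 -6.4] w 0.38 j [-0.43  0.01  1.77  0.    1.37 -0.55]
```

```bash
python3 -m pendant '[[[0,0,0,-0.06,0.1,0,0],[0,0,0,-0.075,0.12,0,0],[0,0,0,-0.07,0.113,0,0],[0,0,0,0,0,0,0],[0,0,0,0,0,-0.08,0],[0,0,0,0,0,-0.04,0],[0,0,0,0,0,0,0],[0,0,0,0,0,0,0]]]'; python3 -c "
from h import *
st(); f=grab('scene','sb'); w=grab('wrist','wb')
cv2.imwrite('pics/mb.png',np.hstack([cv2.resize(f['frame'][190:330,240:400],(420,368),interpolation=cv2.INTER_CUBIC),cv2.resize(w['frame'][60:300,200:440],(368,368))]))"
```

```text
time: 44.22
tool_pos: [0.5069, -0.0936, 0.1399]
tool_rot: [-0.0, 0.998, 0.06, -0.0]
contact_force: [-0.5, -0.8, -5.2]
gripper_width: 0.386
t 44.23 tcp [ 0.5069 -0.0936  0.1399] z [-0.  0. -1.] xaxis deg 6.86 F [-0.5 -0.8 -5.2] w 0.386 j [-0.33 -0.14  1.95  0.    1.33 -0.45]
```

```bash
python3 -m pendant '[[[0,0,0,-0.006,0.003,-0.03,0],[0,0,0,0,0,-0.03,0],[0,0,0,0,0,-0.03,0],[0,0,0,0,0,-0.025,0],[0,0,0,0,0,0,0],[0,0,0,0,0,0,0]]]'; python3 -c "
from h import *
st()"
```

```text
time: 45.08
tool_pos: [0.5054, -0.0925, 0.1115]
tool_rot: [0.0, 0.998, 0.06, 0.0]
contact_force: [0.0, 0.3, -5.2]
gripper_width: 0.382
t 45.08 tcp [ 0.5054 -0.0925  0.1115] z [ 0. -0. -1.] xaxis deg 6.88 F [ 0.   0.3 -5.2] w 0.382 j [-0.33 -0.11  1.98  0.    1.27 -0.45]
```

Underside is now about 79.5 mm, below the post tip, with no contact force. Continuing down.

```bash
python3 -m pendant '[[[0,0,0,0,0,-0.02,0],[0,0,0,0,0,-0.015,0],[0,0,0,0,0,-0.01,0],[0,0,0,0,0,-0.004,0],[0,0,0,0,0,0,0]]]'; python3 -c "
from h import *
st()"
```

```text
time: 45.7
tool_pos: [0.5051, -0.0925, 0.099]
tool_rot: [-0.0, 0.998, 0.06, -0.0]
contact_force: [0.3, -0.1, -6.1]
gripper_width: 0.379
t 45.7 tcp [ 0.5051 -0.0925  0.099 ] z [-0.  0. -1.] xaxis deg 6.88 F [ 0.3 -0.1 -6.1] w 0.379 j [-0.33 -0.09  1.99 -0.    1.25 -0.45]
```

```bash
python3 -m pendant '[[[0,0,0,0,0,-0.004,0],[0,0,0,0,0,-0.004,0],[0,0,0,0,0,0,0],[0,0,0,0,0,0,0.6],[0,0,0,0,0,0,1],[0,0,0,0,0,0,1],[0,0,0,0,0,0,1],[0,0,0,0,0,0.1,1],[0,0,0,0,0,0.15,1],[0,0,0,0,0,0.16,1],[0,0,0,-0.08,-0.09,0,1],[0,0,0,-0.1,-0.11,0,1],[0,0,0,-0.09,-0.091,0,1],[0,0,0,0,0,0,1],[0,0,0,0,0,0,1]]]'; python3 -c "
from h import *
st()"
```

```text
time: 47.58
tool_pos: [0.438, -0.165, 0.1997]
tool_rot: [-0.0, 0.998, 0.06, 0.0]
contact_force: [-0.1, 0.0, -0.1]
gripper_width: 1.002
t 47.58 tcp [ 0.438  -0.165   0.1997] z [ 0.001  0.    -1.   ] xaxis deg 6.87 F [-0.1  0.  -0.1] w 1.002 j [-0.52 -0.32  2.    0.    1.46 -0.64]
```

```bash
python3 -m pendant '[[[0,0,0,-0.001,-0.001,-0.12,1],[0,0,0,0,0,-0.15,1],[0,0,0,0,0,-0.15,1],[0,0,0,0,0,-0.11,1],[0,0,0,0,0,-0.06,1],[0,0,0,0,0,-0.027,1],[0,0,0,0,0,0,1],[0,0,0,0,0,0,0],[0,0,0,0,0,0,0],[0,0,0,0,0,0,0],[0,0,0,0,0,0,0],[0,0,0,0,0,0,0]]]'; python3 -m pendant '[[[0,0,0,0,0,0.03,0],[0,0,0,0,0,0.1,0],[0,0,0,0,0,0.15,0],[0,0,0,0,0,0.15,0],[0,0,0,0,0,0.07,0],[0,0,0,0,0,0,0],[0,0,0,0,0,0,0]]]'; python3 -c "
from h import *
st()"
```

```text
time: 49.08
tool_pos: [0.4381, -0.1659, 0.0463]
tool_rot: [0.0, 0.998, 0.06, 0.001]
contact_force: [0.2, 0.6, 5.7]
gripper_width: 0.381
time: 49.95
tool_pos: [0.4362, -0.1648, 0.168]
tool_rot: [-0.001, 0.998, 0.06, -0.002]
contact_force: [0.2, 0.4, -3.9]
gripper_width: 0.384
t 49.95 tcp [ 0.4362 -0.1648  0.168 ] z [-0.003  0.002 -1.   ] xaxis deg 6.89 F [ 0.2  0.4 -3.9] w 0.384 j [-0.52 -0.29  2.04 -0.    1.4  -0.64]
```

```bash
python3 -m pendant '[[[0,0,0,0.02,0.1,0,0],[0,0,0,0.045,0.2,0,0],[0,0,0,0.045,0.2,0,0],[0,0,0,0.045,0.2,0,0],[0,0,0,0.045,0.2,0,0],[0,0,0,0.006,0.011,0,0],[0,0,0,0,0,0,0],[0,0,0,0,0,-0.08,0],[0,0,0,0,0,-0.04,0],[0,0,0,0,0,0,0],[0,0,0,0,0,0,0]]]'; python3 -c "
from h import *
st(); f=grab('scene','sb'); w=grab('wrist','wb'); print(w2p(f,(.4875,.061,.1)),w2p(f,(.5055,-.09,.1)))
cv2.imwrite('pics/mb.png',cv2.resize(f['frame'][180:310,230:390],(800,650)[:2] if 0 else (738,600),interpolation=cv2.INTER_CUBIC))"
```

```text
time: 51.32
tool_pos: [0.4892, 0.0618, 0.1408]
tool_rot: [0.0, 0.998, 0.06, 0.0]
contact_force: [0.2, -0.8, -3.9]
gripper_width: 0.386
t 51.33 tcp [0.4892 0.0618 0.1408] z [ 0.001 -0.    -1.   ] xaxis deg 6.84 F [ 0.2 -0.8 -3.9] w 0.386 j [-0.03 -0.2   2.   -0.    1.33 -0.14]
[281.66116896 210.93453694] [327.45489421 238.91414569]
```

View pics/mb.png

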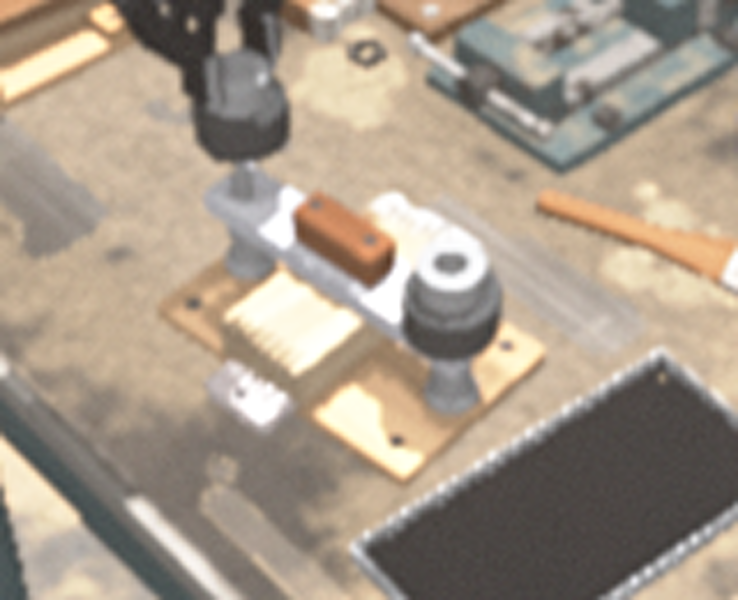

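The bar lies on both posts and the block. Weight B is on its post at (452,300), and weight A hangs directly over its post at (243,180). Descending.

```bash
python3 -m pendant '[[[0,0,0,-0.005,0.003,-0.03,0],[0,0,0,0,0,-0.03,0],[0,0,0,0,0,-0.03,0],[0,0,0,0,0,-0.025,0],[0,0,0,0,0,0,0],[0,0,0,0,0,0,0]]]'; python3 -c "
from h import *
st()"
```

```text
time: 52.18
tool_pos: [0.4878, 0.063, 0.1117]
tool_rot: [0.0, 0.998, 0.06, 0.0]
contact_force: [-0.5, 0.0, -4.3]
gripper_width: 0.384
t 52.17 tcp [0.4878 0.063  0.1117] z [ 0. -0. -1.] xaxis deg 6.88 F [-0.5  0.  -4.3] w 0.384 j [-0.02 -0.17  2.03  0.    1.28 -0.14]
```

```bash
python3 -m pendant '[[[0,0,0,0,0,-0.02,0],[0,0,0,0,0,-0.015,0],[0,0,0,0,0,-0.01,0],[0,0,0,0,0,-0.006,0],[0,0,0,0,0,0,0],[0,0,0,0,0,0,0]]]'; python3 -c "
from h import *
st()"
```

```text
time: 52.92
tool_pos: [0.4878, 0.0631, 0.0991]
tool_rot: [-0.0, 0.998, 0.06, 0.0]
contact_force: [-0.6, 0.0, -0.5]
gripper_width: 0.389
t 52.92 tcp [0.4878 0.0631 0.0991] z [ 0.  0. -1.] xaxis deg 6.89 F [-0.6  0.  -0.5] w 0.389 j [-0.02 -0.15  2.04  0.    1.25 -0.14]
```

Force has dropped from -4.3 to -0.5 N, so the weight is resting on the bar. I'll lower it a touch, release, retreat and check.

```bash
python3 -m pendant '[[[0,0,0,0,0,-0.003,0],[0,0,0,0,0,0,0],[0,0,0,0,0,0,0.6],[0,0,0,0,0,0,1],[0,0,0,0,0,0,1],[0,0,0,0,0,0,1],[0,0,0,0,0,0.1,1],[0,0,0,0,0,0.15,1],[0,0,0,0,0,0.2,1],[0,0,0,-0.1,0.15,0.1,1],[0,0,0,-0.1,0.2,0,1],[0,0,0,-0.1,0.2,0,1],[0,0,0,-0.1,0.2,0,1],[0,0,0,-0.1,0.2,0,1],[0,0,0,0,0.2,0,1],[0,0,0,0,0,0,1],[0,0,0,0,0,0,1]]]'; python3 -c "
from h import *
st(); f=grab('scene'); t=grab('top')
a=cv2.resize(f['frame'][145:305,190:430],(800,330) if 0 else (495,330),interpolation=cv2.INTER_CUBIC)
b=cv2.resize(t['frame'][200:300,170:450],(800,286),interpolation=cv2.INTER_CUBIC)
m=np.zeros((600,800,3),np.uint8);m[:312,:468]=cv2.resize(f['frame'][145:305,190:430],(468,312),interpolation=cv2.INTER_CUBIC);m[314:]=b;cv2.imwrite('pics/fin.png',m)"
```

```text
time: 55.05
tool_pos: [0.3626, 0.3503, 0.2353]
tool_rot: [0.0, 0.998, 0.06, -0.0]
contact_force: [0.1, -1.3, 0.7]
gripper_width: 1.002
t 55.05 tcp [0.3626 0.3503 0.2353] z [-0.    -0.001 -1.   ] xaxis deg 6.9 F [ 0.1 -1.3  0.7] w 1.002 j [ 0.62 -0.24  1.88 -0.    1.5   0.5 ]
```

View pics/fin.png

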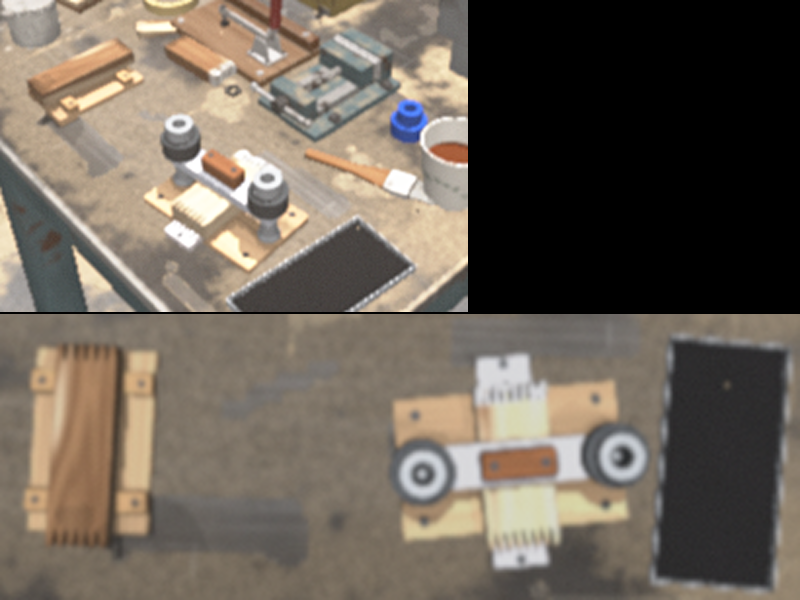

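```bash
python3 - <<'E'
from h import *
f=grab("top"); s=800/280
P=lambda x,y,z: p2w(f,(x+.5)/s-.5+170,(y-314+.5)/s-.5+200,z).round(4)
for y in (400,500): print("block top edges",P({400:55,500:49}[y],y,.052),P({400:114,500:108}[y],y,.052))
print("ends",P(88,346,.052),P(80,545,.052))
print("screws",P(41,380,.026),P(143,383,.026),P(36,499,.026),P(135,503,.026))
print("fresh ends",P(513,387,.052),P(526,547,.052),"bed",P(502,355,.026),P(521,567,.026))
print("A",P(423,473,.112),"B",P(622,456,.112),"grip",P(519,464,.09))
E
```

```text
block top edges [0.534  0.3499 0.052 ] [0.5353 0.3039 0.052 ]
block top edges [0.4558 0.3506 0.052 ] [0.4568 0.3048 0.052 ]
ends [0.5774 0.3263 0.052 ] [0.4215 0.3248 0.052 ]
screws [0.5497 0.3692 0.026 ] [0.5494 0.2871 0.026 ] [0.454  0.3681 0.026 ] [0.4526 0.2891 0.026 ]
fresh ends [ 0.5539 -0.0127  0.052 ] [ 0.4272 -0.0259  0.052 ] bed [ 0.5804 -0.0057  0.026 ] [ 0.4078 -0.0251  0.026 ]
A [0.4875 0.0595 0.112 ] B [ 0.5037 -0.09    0.112 ] grip [ 0.4947 -0.0147  0.09  ]
```

```bash
python3 -c "
from plant import manip
print(manip.job_done(), manip.state()['time'])"
```

```text
the job is handed in; nothing more can be done
the job is handed in; nothing more can be done
```

The block change is done in the order asked, and I handed the job in at about 55 s of the 136 s allowed. The gripper is open and clear of everything.

1. **Clearing the jig:** I stood both weights in the tray, laid the bar in beside them, and moved the cured block to the drying rack.
2. **Refilling the jig:** I laid the fresh block on the white bed and put the bar back over both posts. One weight then went onto each post, down on the bar.

**Last checks, from the top and scene cameras:**
- **Cured block:** it lies flat across both battens, within about 2 mm of the rack's centre both ways.
- **Fresh block:** the glue-free end is 19.4 mm in from the bed's end, where 19.5 mm would be exact. Sideways it is about 1 mm off. The glued end was blurred: the block's visible length came out at about 126–127 mm instead of 133 mm, so I trusted the clean end for centring.
- **Bar and weights:** the bar looks level and the weights sit on the post axes to about 2 mm. Both the bar and the weights went down with no sign of catching, and the wrist force as the last weight landed showed it resting on the bar.
- **Other things:** the blue look-alike and the rest of the bench items were left alone.

Positions from different camera views disagreed by up to about 4 mm, so I averaged them or repeated the poses at which I had first gripped the parts.

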